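# Shift the rota tiles round the desk board

### The arm

A 7-joint arm with a two-finger parallel gripper is mounted at the origin on the work surface. World frame = base frame: x ahead of the robot, y to its left, z up, the work surface at z = 0. Lengths are in m, angles in rad, forces in N, time in s.
With the tool pointing down it reaches from about 0.4 to 0.85 m from the base axis. Payload 4.5 kg.
Tool frame: the origin (TCP) lies midway between the tips of the shut fingers; the grasp point (between the pads) lies 19 mm behind it; z points along the fingers, y is the direction in which the jaws open and shut (so a half turn about z gives the same grasp; the last joint's range is limited). The gripper opens to 85 mm and grips with 20 to 120 N. Pads are 22 mm wide; open, the fingers measure 114 mm over their backs; the gripper's body (76 mm by 85 mm) begins 54 mm behind the grasp point. The pads swing forward as they close: fully open they stand 13 mm farther back than shut.
Start: joints at [1.144, 0.689, -0.195, 1.565, 0.157, 0.902, -0.215], TCP at [0.278, -0.56, 0.231] pointing down, gripper open.
Joint ranges: [-3.01, 3.01], [-0.46, 2.08], [-1.47, 1.51], [0.13, 2.56], [-1, 4.14], [0.04, 2.09], [-2.66, 2.66]. Speed limits (rad/s): [2.57, 2.57, 3.14, 3.14, 3.14, 3.14, 3.14].

### API

Orientations are given as a unit quaternion [w, x, y, z].
In Python, from workcell import observe, imaging, workorder, nets gives the robot as it stands.
- The arm moves only by the tool jog_arm, never from a script. Its argument "rows" is a list of rows, each an object with "delta_pos": the shift along the tool's x, y, z in mm, a list of three; "yaw": the turn about the tool's z in degrees; "jaw": the opening, from -1 (shut) to 1 (fully open). A call has exactly 5 rows; each row is the pose to reach, as a shift and turn from the pose measured when the call began, along the tool's axes at that moment; what a row does not reach only later rows make up. A row lasts 1/12 s, in which the tool goes at most 41.7 mm and 7.16 degrees, less where a joint would pass 70% of its speed; a pose out of reach is approached as far as the arm can. A call with a gripper value outside its range is refused whole. The fingers move at their own pace and stop on an object; "newtons" is the grip in N (left out, the last holds). Time passes only in rows, so rows that repeat a pose let the fingers close, or fill a call up. It gives the time, the measured TCP pose, the force and the opening at its end, in the units of the state.
- observe(): the state, without advancing time (a new reading comes with each control period).
- imaging.camera(name): name is "scene" or "top"; returns a dict with "color" (400x640x3 uint8, red, green, blue), "depth" (400x640 float32, m along the optical axis (not along the pixel's ray), 0 where there is no reading), "fovy" (degrees; the focal length in pixels is half the picture's height over the tangent of half this angle, whatever the lens; pixels are square), "cx", "cy" (the principal point, pixels), "distortion" ([k1, k2, p1, p2, k3] as OpenCV has them; the pictures are not rectified), "R" (3x3) and "t" (3): a world point X has camera coordinates R X + t. Camera axes: x right, y down, z forward; pixel columns grow to the right and rows downward; lengths in m; the calibration is good to about 2 mm. A picture is of the moment at which its call begins.
- workorder.job_done(): hands the job in, once; it reports no verdict.
Trained networks look in a picture, given as the dict that the camera call returned (one of the last four; its "shot" number tells which), for a name from the list of things; names that differ only in an ending like _2 or _b are one class to them, and where a whole thing is asked for, a point or a joint stands for the part that bears it (a point fixed in the world has none). Each returns a list of dicts, best first, with "conf" (0 to 1); they miss things now and then, are a little off and sometimes report something else, mostly with a low value. They report only what shows in the picture. A call takes as long as a camera call. They do not tell look-alikes from the thing itself.
- nets.search_frame(picture, name): "at" ([x, y, z] in m, in world coordinates, good to about 4 mm: the middle of the surface that is visible of it).
- nets.outline_of(picture, name): "pixels" (400x640 bool, what is visible of it).
- nets.mark_of(picture, name): "at" ([x, y, z] in m, in world coordinates, good to about 4 mm: a listed point, or the origin of a listed thing).
The state is a dict: "clock": time; "joint_pos": joint angles; "joint_vel": joint speeds; "effort": joint torques, N m; "ee_pos": TCP position; "tcp_rot": TCP orientation; "force": force on the tool from outside, world axes, zero at the start; "ft_torque": the same for the moment, N m; "opening": opening from 0.0 (shut) to 1.0 (fully open).
Only numpy, scipy, OpenCV 4.12 (cv2) and the standard library are available. Lean on these libraries where they do the work, as an engineer would, in place of code of your own. Each camera call takes 0.05 s, during which the arm holds its last target.

### The job

On the white rota board, slide the tiles one at a time into the empty place, never lifting them, until the red tile is in the red-marked corner and the blue tile is in the blue-marked corner; the fewest slides (three: red, then yellow, then blue) do it. At the end of each slide press the tile home against the stop in the rim wall it has run up to with a firm, gentle push of about 10 N for a good half second, never more than 20 N; each wall has a stop bar set at an unknown depth, so feel for it. Leave everything else on the desk alone and let go of the tiles at the end.

Things in the scene. Friction and masses are not known exactly. Their poses are not given: they have to be found in the camera images.
- board: Square rota board fixed to the desk: 167 x 167 mm, white rim 14 mm wide, its top 18 mm above the desk; grey floor 6 mm above the desk, 139 x 139 mm inside: 2 x 2 places, no partitions or detents. With all stops fully out there are 3 mm of play across two tiles. Red strips mark its -x -y corner, blue strips its +x +y corner. Origin: centre of the underside, on the desk
- place_red (a point): Centre of the place in the red-marked corner, on the board's floor (board -x, -y); empty at the start. All places' centres lie 30.75 mm from the board's centre lines; a tile comes home 0.75 to 8.75 mm further out, where it meets the stop. Sliding drag is under 2 N unless the tile is pressed down.
- place_blue (a point): Centre of the place in the blue-marked corner, on the board's floor (board +x, +y)
- place_near_left (a point): Centre of the unmarked place at board -x, +y, on the board's floor
- place_far_right (a point): Centre of the unmarked place at board +x, -y, on the board's floor
- tile_red: Red tile, 60 x 60 mm, 14 mm thick, about 0.12 kg, with a white square knob 18 x 18 mm standing 29 mm above the middle of its top (knob top 43 mm above the underside). Origin: centre of the underside; x and y along its sides, z up. It lies in the board and slides on its floor. Starts in one of the two unmarked places.
- tile_blue: Blue tile, 60 x 60 mm, 14 mm thick, about 0.12 kg, with a white square knob 18 x 18 mm standing 29 mm above the middle of its top (knob top 43 mm above the underside). Origin: centre of the underside; x and y along its sides, z up. It lies in the board and slides on its floor. Starts in the other unmarked place.
- tile_yellow: Yellow tile, 60 x 60 mm, 14 mm thick, about 0.12 kg, with a white square knob 18 x 18 mm standing 29 mm above the middle of its top (knob top 43 mm above the underside). Origin: centre of the underside; x and y along its sides, z up. It lies in the board and slides on its floor. Starts in the blue-marked corner; ends in the unmarked place that red has left.
- wall_near: The rim wall of the board on its -x side, white, 14 mm wide, 12 mm high above the board's floor, rigid, inner face 69.5 mm from the board's centre. It carries a dark steel stop bar, 110 mm long, standing 0 to 8 mm out of the inner face, set differently each time and not measured; it does not yield. Origin: middle of the wall's length and width, at floor height; axes as the board's.
- wall_far: The rim wall of the board on its +x side, white, 14 mm wide, 12 mm high above the board's floor, rigid, inner face 69.5 mm from the board's centre. It carries a dark steel stop bar, 110 mm long, standing 0 to 8 mm out of the inner face, set differently each time and not measured; it does not yield. Origin: middle of the wall's length and width, at floor height; axes as the board's.
- wall_right: The rim wall of the board on its -y side, white, 14 mm wide, 12 mm high above the board's floor, rigid, inner face 69.5 mm from the board's centre. It carries a dark steel stop bar, 110 mm long, standing 0 to 8 mm out of the inner face, set differently each time and not measured; it does not yield. Origin: middle of the wall's length and width, at floor height; axes as the board's.
- wall_left: The rim wall of the board on its +y side, white, 14 mm wide, 12 mm high above the board's floor, rigid, inner face 69.5 mm from the board's centre. It carries a dark steel stop bar, 110 mm long, standing 0 to 8 mm out of the inner face, set differently each time and not measured; it does not yield. Origin: middle of the wall's length and width, at floor height; axes as the board's.
- tile_spare: Spare green tile of the same size lying on the desk beside the board; leave it alone. Origin: centre of the underside
- spray_bottle: White trigger spray bottle, 76 mm across, 190 mm high; leave alone. Origin: centre of the underside
- tissue_carton: White and green carton, 120 x 120 x 100 mm; leave alone. Origin: centre of the underside
- caddy0: White open caddy, 75 x 65 x 100 mm; leave alone. Origin: centre of the underside
- caddy1: Second such caddy; leave alone. Origin: centre of the underside
- mug: Blue mug, 80 mm across, 90 mm high, handle at its +y; leave alone. Origin: centre of the underside
- stapler: Blue and black stapler, 125 x 30 x 50 mm, along its x; leave alone. Origin: centre of the underside
- rubber_stamp: Rubber stamp with wooden handle, 50 x 30 mm foot, 66 mm high; leave alone. Origin: centre of the underside
Mind the look-alikes: they are no part of the job. Of the things like the tile_yellow, leave any that is orange; of the rest the larger one is meant. Of the things like the tile_red, leave any that is orange; of the rest the smaller one is meant.

How it is judged:
On the way, in this order (a step that is already met when the one before it is completed fails the run):
1. red, slid into the red corner while blue and yellow stay where they were, is pressed against the wall it ran up to with more than 4 N for 0.2 s (((horizontal distance between tile_red and place_red below 0.013 m and horizontal distance between tile_yellow and place_blue below 0.013 m and horizontal distance between tile_blue and place_far_right below 0.013 m and contact force between tile_red and wall_right above 4 N) or (horizontal distance between tile_red and place_red below 0.013 m and horizontal distance between tile_yellow and place_blue below 0.013 m and horizontal distance between tile_blue and place_near_left below 0.013 m and contact force between tile_red and wall_near above 4 N))), for 0.2 s.
2. yellow, slid into the place red has left while blue stays, is pressed likewise (((horizontal distance between tile_yellow and place_near_left below 0.013 m and horizontal distance between tile_blue and place_far_right below 0.013 m and contact force between tile_yellow and wall_near above 4 N) or (horizontal distance between tile_yellow and place_far_right below 0.013 m and horizontal distance between tile_blue and place_near_left below 0.013 m and contact force between tile_yellow and wall_right above 4 N))), for 0.2 s.
3. blue, slid into the blue corner, is pressed likewise (horizontal distance between tile_blue and place_blue below 0.013 m and ((horizontal distance between tile_yellow and place_near_left below 0.013 m and contact force between tile_blue and wall_left above 4 N) or (horizontal distance between tile_yellow and place_far_right below 0.013 m and contact force between tile_blue and wall_far above 4 N))), for 0.2 s.
At the end, for the whole second after the job is handed in: The red tile is in the red-marked place, blue in the blue-marked place and yellow in an unmarked place, each within 13 mm of the place's centre and no more than 5 mm inward of it (towards the board's centre lines), flat on the board's floor (within 3 mm), released and at rest (horizontal distance between tile_red and place_red below 0.013 m and x of tile_red in the frame of board below -0.02575 m and y of tile_red in the frame of board below -0.02575 m and horizontal distance between tile_blue and place_blue below 0.013 m and x of tile_blue in the frame of board above 0.02575 m and y of tile_blue in the frame of board above 0.02575 m and ((horizontal distance between tile_yellow and place_near_left below 0.013 m and x of tile_yellow in the frame of board below -0.02575 m and y of tile_yellow in the frame of board above 0.02575 m) or (horizontal distance between tile_yellow and place_far_right below 0.013 m and x of tile_yellow in the frame of board above 0.02575 m and y of tile_yellow in the frame of board below -0.02575 m)) and z of each of tile_red, tile_yellow, tile_blue in the frame of board below 0.009 m and linear speed of each of tile_red, tile_yellow, tile_blue below 0.01 m/s); the robot touches nothing.
It fails at once if a tile is lifted more than 5 mm off the board's floor (z of any of tile_red, tile_yellow, tile_blue in the frame of board above 0.011 m).
It fails at once if a tile is pressed against a rim wall with more than 20 N (contact force between any of tile_red, tile_yellow, tile_blue and wall_near above 20 N or contact force between any of tile_red, tile_yellow, tile_blue and wall_far above 20 N or contact force between any of tile_red, tile_yellow, tile_blue and wall_left above 20 N or contact force between any of tile_red, tile_yellow, tile_blue and wall_right above 20 N).
It fails at once if a bystander is moved more than 10 mm (distance of any of tile_spare, spray_bottle, tissue_carton, caddy0, caddy1, mug, stapler, rubber_stamp from where it was at the start of the episode above 0.01 m).
It also fails if it takes over 67 s, if anything falls off the work surface, if the arm or the gripper's body presses on something with over 40 N, if the wrist force passes 120 N, or if a joint passes its speed limit or range.

## Working session

There is one attempt and no reset: what is moved stays moved. The work goes in short steps, Python scripts to look and compute and a tool call to move; the robot and the scene stay as the last step left them, time stands still between calls to the robot, and variables do not carry over. Pictures are saved under pics/ and viewed, and the job is handed in when it is done.

Besides the shell and the picture viewer there is one more tool, called after "Request:" as name([rows], argument=value, ...), one row to a line, values as JSON. jog_arm: Moves the arm, as the interface text tells. Its arguments: {"type":"object","properties":{"rows":{"type":"array"},"newtons":{"type":"number"}},"required":["rows"]}

```bash
mkdir -p pics; ls
cat > h.py <<'E'
import numpy as np, cv2
from workcell import observe, imaging, workorder, nets
def save(p,n,crop=None,scale=1):
    im=cv2.cvtColor(p["color"],cv2.COLOR_RGB2BGR)
    if crop: im=im[crop[1]:crop[3],crop[0]:crop[2]]
    if scale!=1: im=cv2.resize(im,None,fx=scale,fy=scale,interpolation=cv2.INTER_CUBIC)
    cv2.imwrite("pics/"+n,im)
def K(p):
    f=200/np.tan(np.radians(p["fovy"])/2)
    return np.array([[f,0,p["cx"]],[0,f,p["cy"]],[0,0,1.]])
def proj(p,X):
    X=np.atleast_2d(np.array(X,float)); r,_=cv2.Rodrigues(np.array(p["R"]))
    return cv2.projectPoints(X,r,np.array(p["t"],float),K(p),np.array(p["distortion"],float))[0][:,0]
def onplane(p,uv,z):
    uv=np.array(uv,float).reshape(-1,1,2)
    n=cv2.undistortPoints(uv,K(p),np.array(p["distortion"],float))[:,0]
    R=np.array(p["R"]);t=np.array(p["t"])
    d=np.c_[n,np.ones(len(n))]@R; c=-R.T@t
    return c+d*((z-c[2])/d[:,2])[:,None]
E
cat > a.py <<'E'
from h import *
for n in("top","scene"):
    p=imaging.camera(n); save(p,n+"0.png")
    print(n,p["fovy"],p["cx"],p["cy"],p["distortion"],-np.array(p["R"]).T@p["t"])
    for nm in("board","tile_red","tile_yellow","tile_blue","place_red","place_blue","tile_spare"):
        try:
            for d in nets.mark_of(p,nm)[:4]:
                print(nm,round(d["conf"],2),np.round(d["at"],4),np.round(proj(p,d["at"])[0]))
        except Exception as e: print(nm,e)
print(observe())
E
python3 a.py
```

```text
pics
top 56.061246345002516 313.44040438262385 204.08503181832629 [-0.05906681  0.          0.          0.          0.        ] [0.47666449 0.00275641 1.13751525]
board 0.84 [ 5.707e-01 -3.380e-02 -5.000e-04] [321. 202.]
board 0.74 [ 5.305e-01 -4.047e-01 -1.000e-04] [442. 213.]
tile_red 0.95 [ 0.3627 -0.0067 -0.0014] [313. 271.]
tile_red 0.86 [ 0.5347 -0.0108  0.0086] [314. 214.]
tile_red 0.76 [ 0.421  -0.2147 -0.0034] [381. 251.]
tile_red 0.42 [ 0.5306 -0.4021 -0.0021] [441. 213.]
tile_yellow 0.87 [6.472e-01 1.563e-01 6.000e-04] [258. 178.]
tile_yellow 0.74 [0.5921 0.0054 0.0064] [308. 195.]
tile_yellow 0.48 [ 0.7304  0.0906 -0.0014] [280. 151.]
tile_yellow 0.26 [ 0.5321 -0.0118  0.0049] [314. 215.]
tile_blue 0.79 [ 0.606  -0.0542  0.009 ] [328. 190.]
place_red 0.71 [ 0.5439 -0.0733  0.0078] [334. 211.]
place_red 0.52 [ 0.569  -0.0352 -0.0011] [321. 203.]
place_red 0.42 [ 0.5336 -0.0108  0.0013] [314. 215.]
place_blue 0.92 [0.59   0.0057 0.0087] [308. 196.]
place_blue 0.52 [ 0.7129 -0.3105  0.0026] [410. 155.]
tile_spare 0.71 [ 0.6094 -0.0612  0.0092] [330. 189.]
tile_spare 0.63 [ 0
[... 911 characters left out ...]
'joint_pos': array([ 1.14378857,  0.68905149, -0.19459989,  1.56528752,  0.15727947,
        0.90246717, -0.21512284]), 'joint_vel': array([-1.55334690e-03, -3.74197881e-04, -1.57132843e-03,  2.44190790e-03,
       -3.73913000e-05,  4.74305822e-04,  1.44288037e-04]), 'effort': array([ 1.20154342e-03, -5.39502597e+01, -1.26663152e+00, -1.58881170e+01,
        9.98744013e-03,  1.22948943e-03, -1.43178926e-05]), 'ee_pos': array([ 0.27796987, -0.55983427,  0.23135034]), 'tcp_rot': array([7.64503570e-05, 9.73575930e-01, 2.28363531e-01, 3.54382803e-05]), 'force': array([-0.11666442,  0.01615062,  0.13992675]), 'ft_torque': array([0.02807724, 0.00419458, 0.00209311]), 'opening': 0.9966562401023604}
```

View pics/top0.png

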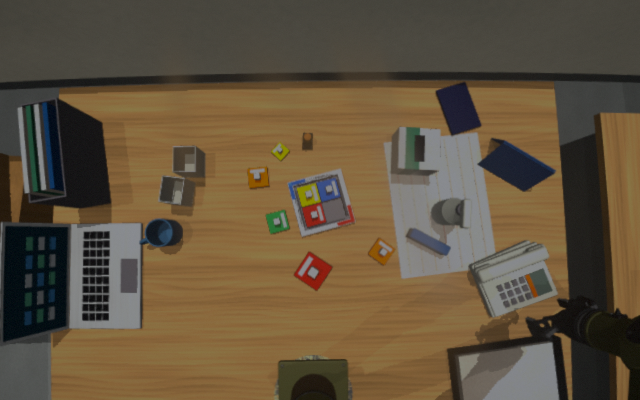

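View pics/scene0.png

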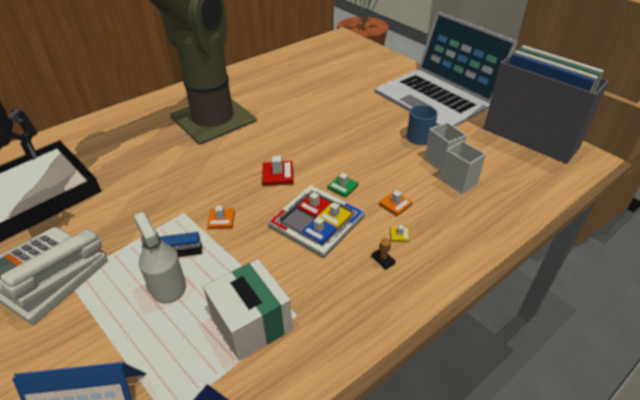

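```bash
cat > c.py <<'E'
from h import *
p=imaging.camera("top"); np.save("top.npy",p,allow_pickle=True); save(p,"topcrop.png",(255,140,385,260),6)
q=imaging.camera("scene"); np.save("scene.npy",q,allow_pickle=True); save(q,"scenecrop.png",(230,150,430,280),4)
E
python3 c.py
```

```text
(no output)
```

View pics/topcrop.png

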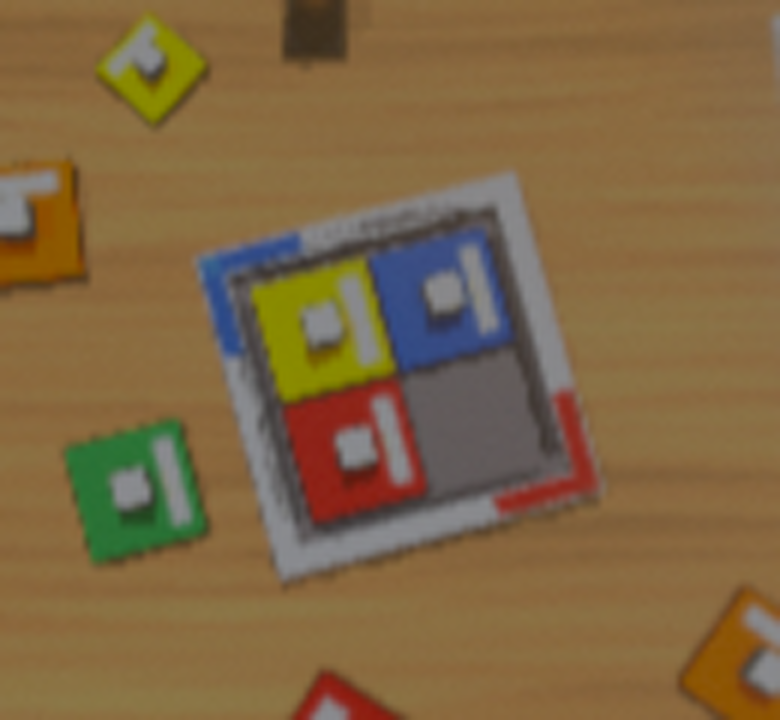

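View pics/scenecrop.png

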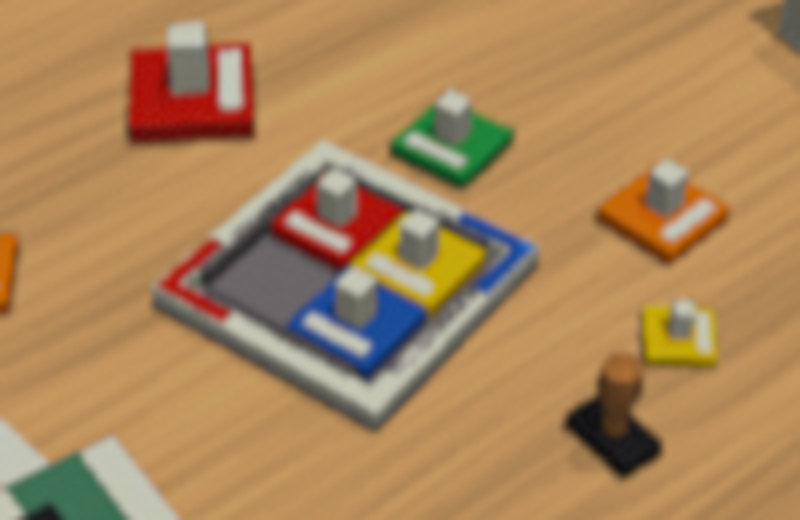

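```bash
cat > d.py <<'E'
from h import *
p=np.load("top.npy",allow_pickle=True).item();q=np.load("scene.npy",allow_pickle=True).item()
uv=np.array([[200,258],[516,172],[603,490],[283,580]])/6+[255,140]-0.4
c=onplane(p,uv,0.018); print(c, [np.linalg.norm(c[i]-c[i-1]) for i in range(4)]); print("ctr",c.mean(0))
def yaw(a,b): d=b-a; return np.degrees(np.arctan2(d[1],d[0]))
print(yaw(c[3],c[0]),yaw(c[2],c[1]),yaw(c[1],c[0])-90,yaw(c[2],c[3])-90)
uv2=np.array([[537,255],[375,425],[155,288],[325,143]])/4+[230,150]-0.4
e=onplane(q,uv2,0.018);print("scene", e.mean(0),yaw(e[2],e[3])-90,yaw(e[1],e[0])-90,yaw(e[3],e[0]),yaw(e[2],e[1]))
# knob tops
kt=np.array([[357,446],[322,323],[445,292]])/6+[255,140]-.4
ks=np.array([[337,182],[419,222],[356,283]])/4+[230,150]-.4
a=onplane(p,kt,.049);b=onplane(q,ks,.049);print(a,b)
th=np.radians(14.7);ctr=(c.mean(0)+e.mean(0))/2
R=np.array([[np.cos(th),np.sin(th)],[-np.sin(th),np.cos(th)]])
print(((a+b)/2-ctr)[:,:2]@R.T)
# depth check
for n,k in zip("RYB",kt):
    u=np.round(k).astype(int);w=p["depth"][u[1]-1:u[1]+2,u[0]-1:u[0]+2];print(n,w.round(3).tolist(),p["color"][u[1],u[0]])
E
python3 d.py
```

```text
[[ 0.62992351  0.06477708  0.018     ]
 [ 0.67105864 -0.09445834  0.018     ]
 [ 0.51057279 -0.13416279  0.018     ]
 [ 0.46870679  0.02559393  0.018     ]] [np.float64(0.16591005741775883), np.float64(0.16446281046588196), np.float64(0.16532437826773322), np.float64(0.16515135923399177)]
ctr [ 0.57006543 -0.03456253  0.018     ]
13.660661824857355 13.896039271345463 14.48450295445366 14.684767465443684
scene [ 0.574184   -0.03703562  0.018     ] 14.221025479502558 14.933727528018807 12.116798979592893 11.582672519655807
[[ 0.53290485 -0.01175198  0.049     ]
 [ 0.59294616  0.00421907  0.049     ]
 [ 0.60716166 -0.05582705  0.049     ]] [[ 0.53394325 -0.01289079  0.049     ]
 [ 0.59264305  0.00265365  0.049     ]
 [ 0.60906077 -0.0583139   0.049     ]]
[[-0.03147626  0.03252981]
 [ 0.02994963  0.03270602]
 [ 0.0294108  -0.029707  ]]
R [[1.0920000076293945, 1.0870000123977661, 1.0920000076293945], [1.0880000591278076, 1.090000033378601, 1.0920000076293945], [1.0950000286102295, 1.090999960899353, 1.0920000076293945]] [136 137 141]
Y [[1.0980000495910645, 1.0959999561309814, 1.093999981880188], [1.093999981880188, 1.0959999561309814, 1.097000002861023], [1.093000054359436, 1.093000054359436, 1.093000054359436]] [137 137 142]
B [[1.0950000286102295, 1.0959999561309814, 1.097000002861023], [1.0959999561309814, 1.0950000286102295, 1.0959999561309814], [1.100000023841858, 1.0959999561309814, 1.0989999771118164]] [136 136 138]
```

```bash
cat > go.py <<'E'
import sys
from h import *
from scipy.spatial.transform import Rotation as Ro
TH=np.radians(14.1); BX=np.array([np.cos(TH),np.sin(TH),0]); BY=np.array([-np.sin(TH),np.cos(TH),0])
def info(target=None,xang=14.1):
    s=observe(); w,x,y,z=s["tcp_rot"]; R=Ro.from_quat([x,y,z,w]).as_matrix(); P=s["ee_pos"]
    a=np.degrees(np.arctan2(R[1,0],R[0,0]))
    f=s["force"]
    print("t%.2f pos %s xang %.2f open %.3f"%(s["clock"],P.round(4),a,s["opening"]),"tilt",R[:,2].round(3), "F board",(f@BX).round(1),(f@BY).round(1),f[2].round(1),"board xy mm",((P-[.571,-.035,0])@np.c_[BX,BY]*1e3).round(1))
    if target is not None:
        d=np.array(target)-P
        print("delta mm",(R.T@d*1e3).round(1),"yaw",round((a-xang+180)%360-180,2))
if __name__=="__main__":
    v=[float(t) for t in sys.argv[1:]]
    info(v[:3] or None, v[3] if len(v)>3 else 14.1)
E
python3 go.py .5338 -.014 .12
```

```text
t0.90 pos [ 0.278  -0.5598  0.2313] xang 26.40 open 0.995 tilt [ 0. -0. -1.] F board 0.1 -0.4 -0.1 board xy mm [-412.1 -437.6]
delta mm [ 471.8 -375.1  111.3] yaw 12.3
```

Request:
jog_arm([
  {"delta_pos": [31, -25, 0], "yaw": 2.5, "jaw": -0.1},
  {"delta_pos": [62, -50, 0], "yaw": 5, "jaw": -0.1},
  {"delta_pos": [93, -75, 0], "yaw": 7.5, "jaw": -0.1},
  {"delta_pos": [124, -100, 0], "yaw": 10, "jaw": -0.1},
  {"delta_pos": [155, -125, 0], "yaw": 12.3, "jaw": -0.1},
], newtons=40)

```text
clock: 1.32
ee_pos: [0.3617, -0.3773, 0.2315]
tcp_rot: [0.0, 0.993, 0.121, 0.0]
force: [1.2, -0.1, 0.1]
opening: 0.454
```

```bash
python3 go.py .5338 -.014 .12
```

```text
t1.32 pos [ 0.3617 -0.3773  0.2315] xang 13.95 open 0.454 tilt [ 0.001 -0.    -1.   ] F board 1.1 -0.4 0.1 board xy mm [-286.4 -281. ]
delta mm [ 254.5 -311.2  111.5] yaw -0.15
```

Request:
jog_arm([
  {"delta_pos": [25, -31, 0], "yaw": 0, "jaw": -0.1},
  {"delta_pos": [50, -62, 0], "yaw": 0, "jaw": -0.1},
  {"delta_pos": [75, -93, 0], "yaw": 0, "jaw": -0.1},
  {"delta_pos": [100, -124, 0], "yaw": 0, "jaw": -0.1},
  {"delta_pos": [125, -155, 0], "yaw": 0, "jaw": -0.1},
])

```text
clock: 1.73
ee_pos: [0.4463, -0.195, 0.2318]
tcp_rot: [0.0, 0.993, 0.121, 0.001]
force: [0.6, 0.1, -0.3]
opening: 0.447
```

Request:
jog_arm([
  {"delta_pos": [25, -31, 10], "yaw": 0, "jaw": -0.1},
  {"delta_pos": [50, -62, 30], "yaw": 0, "jaw": -0.1},
  {"delta_pos": [75, -93, 50], "yaw": 0, "jaw": -0.1},
  {"delta_pos": [100, -124, 70], "yaw": 0, "jaw": -0.1},
  {"delta_pos": [115, -140, 90], "yaw": 0, "jaw": -0.1},
])

```text
clock: 2.15
ee_pos: [0.5263, -0.028, 0.1419]
tcp_rot: [-0.0, 0.992, 0.123, 0.002]
force: [0.4, -0.1, 0.8]
opening: 0.447
```

```bash
python3 go.py .5338 -.014 .08
```

```text
t2.15 pos [ 0.5263 -0.028   0.1419] xang 14.08 open 0.447 tilt [ 0.005  0.001 -1.   ] F board 0.4 -0.2 0.8 board xy mm [-41.7  17.7]
delta mm [ 10.5 -11.8  61.9] yaw -0.02
```

Request:
jog_arm([
  {"delta_pos": [4, -4, 20], "yaw": 0, "jaw": -0.1},
  {"delta_pos": [8, -8, 40], "yaw": 0, "jaw": -0.1},
  {"delta_pos": [10.5, -12, 60], "yaw": 0, "jaw": -0.1},
  {"delta_pos": [10.5, -12, 62], "yaw": 0, "jaw": -0.1},
  {"delta_pos": [10.5, -12, 62], "yaw": 0, "jaw": -0.1},
])

```text
clock: 2.57
ee_pos: [0.5331, -0.0136, 0.0792]
tcp_rot: [-0.0, 0.992, 0.123, 0.001]
force: [0.8, 0.4, 0.2]
opening: 0.453
```

```bash
python3 go.py .5338 -.014 .026
cat > v.py <<'E'
import sys
from h import *
n=sys.argv[1]
p=imaging.camera("scene"); a=p["color"][150:280,240:400]
q=imaging.camera("top"); b=q["color"][155:255,265:375]
for k,i,s in(("s",a,5),("t",b,6)): cv2.imwrite(f"pics/{n}{k}.png",cv2.cvtColor(cv2.resize(i,None,fx=s,fy=s,interpolation=cv2.INTER_CUBIC)[:600,:800],cv2.COLOR_RGB2BGR))
E
python3 v.py v1
```

```text
t2.57 pos [ 0.5331 -0.0136  0.0792] xang 14.12 open 0.453 tilt [ 0.002  0.001 -1.   ] F board 0.9 0.2 0.2 board xy mm [-31.5  30. ]
delta mm [ 0.5  0.5 53.2] yaw 0.02
```

View pics/v1s.png

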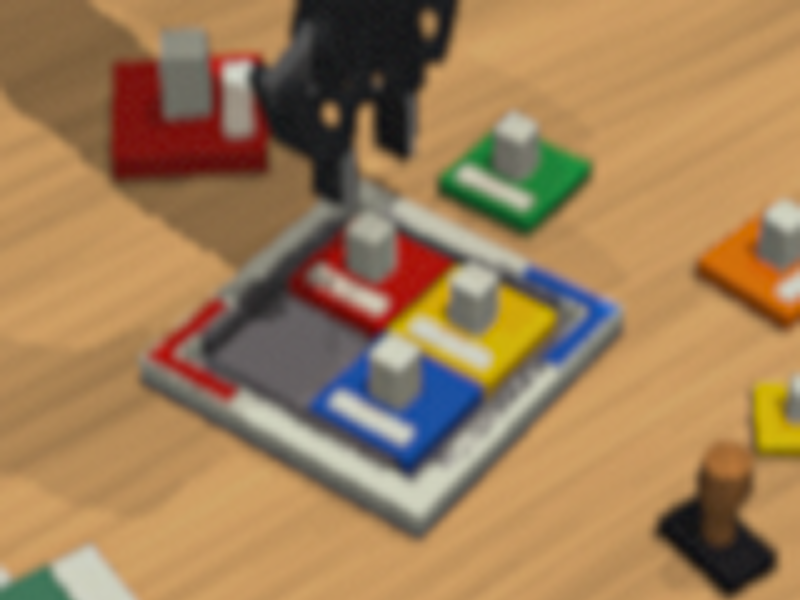

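View pics/v1t.png

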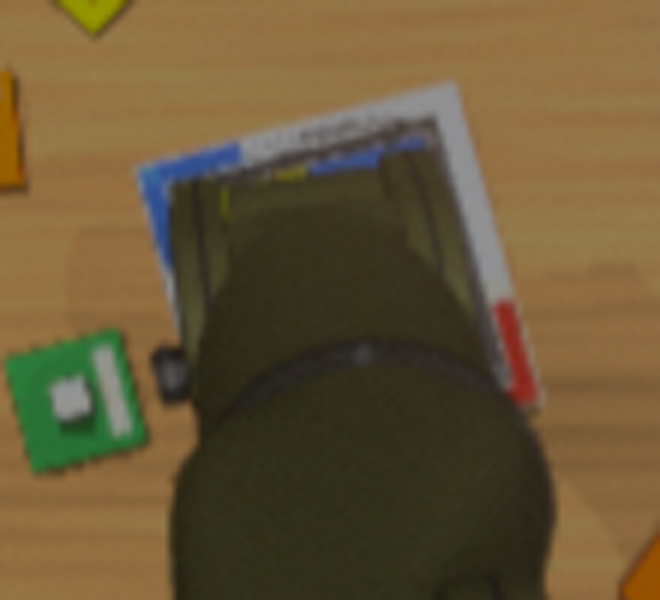

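Request:
jog_arm([
  {"delta_pos": [0.5, 0.5, 8], "yaw": 0, "jaw": -0.1},
  {"delta_pos": [0.5, 0.5, 16], "yaw": 0, "jaw": -0.1},
  {"delta_pos": [0.5, 0.5, 24], "yaw": 0, "jaw": -0.1},
  {"delta_pos": [0.5, 0.5, 28], "yaw": 0, "jaw": -0.1},
  {"delta_pos": [0.5, 0.5, 30], "yaw": 0, "jaw": -0.1},
])

```text
clock: 3.08
ee_pos: [0.5344, -0.0149, 0.0499]
tcp_rot: [0.0, 0.993, 0.122, 0.002]
force: [0.8, -0.3, -0.1]
opening: 0.452
```

Request:
jog_arm([
  {"delta_pos": [0, 0, 6], "yaw": 0, "jaw": -0.1},
  {"delta_pos": [0, 0, 12], "yaw": 0, "jaw": -0.1},
  {"delta_pos": [0, 0, 18], "yaw": 0, "jaw": -0.1},
  {"delta_pos": [0, 0, 22], "yaw": 0, "jaw": -0.1},
  {"delta_pos": [0, 0, 22], "yaw": 0, "jaw": -0.1},
])

```text
clock: 3.5
ee_pos: [0.5339, -0.0149, 0.0269]
tcp_rot: [0.0, 0.993, 0.122, 0.001]
force: [0.5, -0.8, -0.3]
opening: 0.455
```

```bash
python3 go.py .5338 -.014 .026;python3 v.py v2
```

```text
t3.50 pos [ 0.5339 -0.0149  0.0269] xang 14.03 open 0.455 tilt [ 0.003  0.    -1.   ] F board 0.3 -0.9 -0.3 board xy mm [-31.   28.5]
delta mm [ 0.1 -0.9  0.9] yaw -0.07
```

View pics/v2s.png

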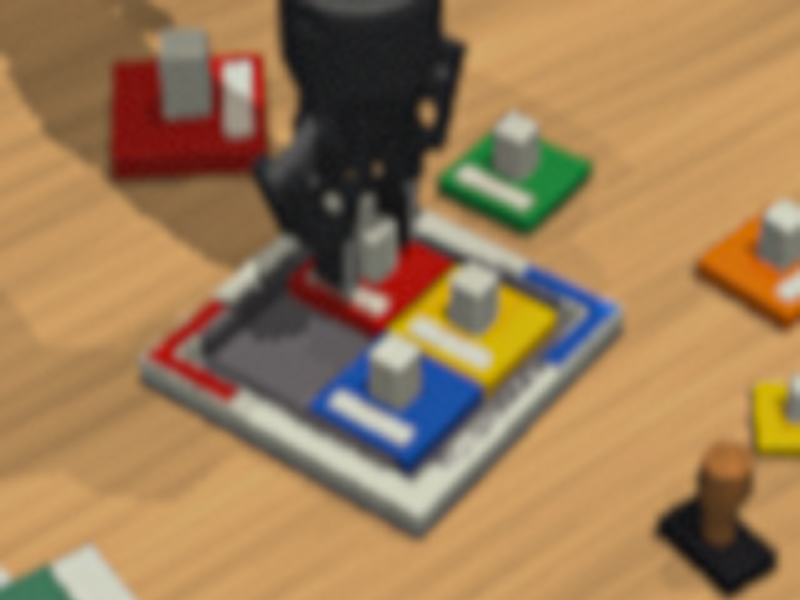

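Request:
jog_arm([
  {"delta_pos": [0, 0, 0], "yaw": 0, "jaw": -0.4},
  {"delta_pos": [0, 0, 0], "yaw": 0, "jaw": -0.5},
  {"delta_pos": [0, 0, 0], "yaw": 0, "jaw": -0.6},
  {"delta_pos": [0, 0, 0], "yaw": 0, "jaw": -0.8},
  {"delta_pos": [0, 0, 0], "yaw": 0, "jaw": -0.8},
], newtons=40)

```text
clock: 4.02
ee_pos: [0.5346, -0.0147, 0.0281]
tcp_rot: [0.0, 0.993, 0.122, 0.002]
force: [-0.5, 0.5, 5.2]
opening: 0.202
```

```bash
python3 go.py
```

```text
t4.02 pos [ 0.5346 -0.0147  0.0281] xang 14.03 open 0.202 tilt [ 0.005  0.    -1.   ] F board -0.4 0.6 5.2 board xy mm [-30.3  28.5]
```

Request:
jog_arm([
  {"delta_pos": [0, 0, 0], "yaw": 0, "jaw": -0.8},
  {"delta_pos": [0, 4, 0], "yaw": 0, "jaw": -0.8},
  {"delta_pos": [0, 9, 0], "yaw": 0, "jaw": -0.8},
  {"delta_pos": [0, 14, 0], "yaw": 0, "jaw": -0.8},
  {"delta_pos": [0, 19, 0], "yaw": 0, "jaw": -0.8},
])

```text
clock: 4.43
ee_pos: [0.5394, -0.0339, 0.0281]
tcp_rot: [0.0, 0.993, 0.122, 0.002]
force: [0.2, 1.8, 1.2]
opening: 0.199
```

```bash
python3 go.py
```

```text
t4.43 pos [ 0.5394 -0.0339  0.0281] xang 14.02 open 0.199 tilt [ 0.005  0.    -1.   ] F board 0.7 1.7 1.2 board xy mm [-30.3   8.8]
```

Request:
jog_arm([
  {"delta_pos": [0, 8, 0], "yaw": 0, "jaw": -0.8},
  {"delta_pos": [0, 17, 0], "yaw": 0, "jaw": -0.8},
  {"delta_pos": [0, 25, 0], "yaw": 0, "jaw": -0.8},
  {"delta_pos": [0, 31, 0], "yaw": 0, "jaw": -0.8},
  {"delta_pos": [0, 34, 0], "yaw": 0, "jaw": -0.8},
])

```text
clock: 4.85
ee_pos: [0.5478, -0.0688, 0.0281]
tcp_rot: [0.001, 0.993, 0.121, 0.002]
force: [-1.0, 1.4, 1.6]
opening: 0.204
```

```bash
python3 go.py
```

```text
t4.85 pos [ 0.5478 -0.0688  0.0281] xang 13.90 open 0.204 tilt [ 0.005 -0.    -1.   ] F board -0.6 1.6 1.6 board xy mm [-30.7 -27.1]
```

Request:
jog_arm([
  {"delta_pos": [0, 0.5, 0], "yaw": 0, "jaw": -0.8},
  {"delta_pos": [0, 1, 0], "yaw": 0, "jaw": -0.8},
  {"delta_pos": [0, 1.5, 0], "yaw": 0, "jaw": -0.8},
  {"delta_pos": [0, 2, 0], "yaw": 0, "jaw": -0.8},
  {"delta_pos": [0, 2.5, 0], "yaw": 0, "jaw": -0.8},
])

```text
clock: 5.27
ee_pos: [0.5483, -0.0705, 0.0282]
tcp_rot: [0.0, 0.993, 0.121, 0.002]
force: [-0.6, 1.5, 2.6]
opening: 0.203
```

```bash
python3 go.py
```

```text
t5.27 pos [ 0.5483 -0.0705  0.0282] xang 13.95 open 0.203 tilt [ 0.004  0.    -1.   ] F board -0.2 1.6 2.6 board xy mm [-30.7 -28.9]
```

Request:
jog_arm([
  {"delta_pos": [0, 0.8, 0], "yaw": 0, "jaw": -0.8},
  {"delta_pos": [0, 1.4, 0], "yaw": 0, "jaw": -0.8},
  {"delta_pos": [0, 2, 0], "yaw": 0, "jaw": -0.8},
  {"delta_pos": [0, 2.6, 0], "yaw": 0, "jaw": -0.8},
  {"delta_pos": [0, 3, 0], "yaw": 0, "jaw": -0.8},
])

```text
clock: 5.68
ee_pos: [0.5486, -0.0719, 0.0282]
tcp_rot: [-0.001, 0.992, 0.122, 0.002]
force: [-2.4, 5.4, 4.4]
opening: 0.199
```

Request:
jog_arm([
  {"delta_pos": [0, 0.8, 0], "yaw": 0, "jaw": -0.8},
  {"delta_pos": [0, 1.2, 0], "yaw": 0, "jaw": -0.8},
  {"delta_pos": [0, 1.6, 0], "yaw": 0, "jaw": -0.8},
  {"delta_pos": [0, 2, 0], "yaw": 0, "jaw": -0.8},
  {"delta_pos": [0, 2.4, 0], "yaw": 0, "jaw": -0.8},
])

```text
clock: 6.1
ee_pos: [0.5486, -0.072, 0.0282]
tcp_rot: [-0.002, 0.992, 0.123, 0.001]
force: [-2.4, 7.8, 6.2]
opening: 0.2
```

```bash
python3 go.py
```

```text
t6.10 pos [ 0.5486 -0.072   0.0282] xang 14.14 open 0.200 tilt [ 0.002  0.004 -1.   ] F board -0.4 8.2 6.2 board xy mm [-30.7 -30.4]
```

Request:
jog_arm([
  {"delta_pos": [0, 2.2, 0], "yaw": 0, "jaw": -0.8},
  {"delta_pos": [0, 2.8, 0], "yaw": 0, "jaw": -0.8},
  {"delta_pos": [0, 3.2, 0], "yaw": 0, "jaw": -0.8},
  {"delta_pos": [0, 3.5, 0], "yaw": 0, "jaw": -0.8},
  {"delta_pos": [0, 3.5, 0], "yaw": 0, "jaw": -0.8},
])

```text
clock: 6.52
ee_pos: [0.5486, -0.0721, 0.0283]
tcp_rot: [-0.004, 0.992, 0.124, 0.001]
force: [-3.2, 7.9, 7.8]
opening: 0.202
```

```bash
python3 go.py
```

```text
t6.52 pos [ 0.5486 -0.0721  0.0283] xang 14.27 open 0.202 tilt [ 0.     0.008 -1.   ] F board -1.2 8.4 7.8 board xy mm [-30.8 -30.5]
```

Request:
jog_arm([
  {"delta_pos": [0, 3.5, -0.6], "yaw": 0, "jaw": -0.8},
  {"delta_pos": [0, 4, -0.6], "yaw": 0, "jaw": -0.8},
  {"delta_pos": [0, 4.3, -0.6], "yaw": 0, "jaw": -0.8},
  {"delta_pos": [0, 4.5, -0.6], "yaw": 0, "jaw": -0.8},
  {"delta_pos": [0, 4.5, -0.6], "yaw": 0, "jaw": -0.8},
])

```text
clock: 6.93
ee_pos: [0.5485, -0.0722, 0.0286]
tcp_rot: [-0.007, 0.992, 0.126, -0.0]
force: [-2.7, 9.3, 4.0]
opening: 0.2
```

```bash
python3 go.py; python3 v.py v3
```

```text
t6.93 pos [ 0.5485 -0.0722  0.0286] xang 14.43 open 0.200 tilt [-0.002  0.013 -1.   ] F board -0.4 9.7 4.0 board xy mm [-30.8 -30.6]
```

View pics/v3s.png

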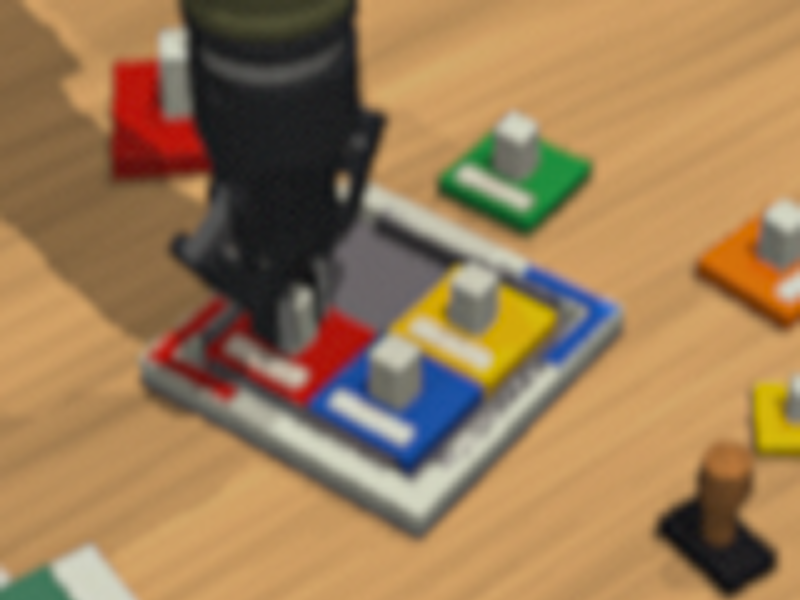

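Request:
jog_arm([
  {"delta_pos": [0, 4.8, -0.6], "yaw": 0, "jaw": -0.8},
  {"delta_pos": [0, 5.2, -0.6], "yaw": 0, "jaw": -0.8},
  {"delta_pos": [0, 5.4, -0.6], "yaw": 0, "jaw": -0.8},
  {"delta_pos": [0, 5.4, -0.6], "yaw": 0, "jaw": -0.8},
  {"delta_pos": [0, 5.4, -0.6], "yaw": 0, "jaw": -0.8},
])

```text
clock: 7.45
ee_pos: [0.5486, -0.0723, 0.0288]
tcp_rot: [-0.01, 0.992, 0.127, -0.001]
force: [-3.1, 12.8, 4.5]
opening: 0.201
```

```bash
python3 go.py
```

```text
t7.45 pos [ 0.5486 -0.0723  0.0288] xang 14.61 open 0.201 tilt [-0.005  0.019 -1.   ] F board 0.1 13.1 4.5 board xy mm [-30.9 -30.7]
```

Request:
jog_arm([
  {"delta_pos": [0, 0, 0], "yaw": 0, "jaw": -0.8},
  {"delta_pos": [0, -0.3, 0], "yaw": 0, "jaw": -0.8},
  {"delta_pos": [0, -0.3, 0], "yaw": 0, "jaw": -0.4},
  {"delta_pos": [0, -0.3, 0], "yaw": 0, "jaw": -0.1},
  {"delta_pos": [0, -0.3, 0], "yaw": 0, "jaw": -0.1},
])

```text
clock: 7.87
ee_pos: [0.5486, -0.0735, 0.0287]
tcp_rot: [-0.009, 0.992, 0.126, -0.001]
force: [1.0, -0.1, 0.6]
opening: 0.454
```

```bash
python3 go.py
```

```text
t7.87 pos [ 0.5486 -0.0735  0.0287] xang 14.53 open 0.454 tilt [-0.005  0.018 -1.   ] F board 0.9 -0.3 0.6 board xy mm [-31.1 -31.9]
```

Released. Lift clear, then go to yellow with jaws along board x.

Request:
jog_arm([
  {"delta_pos": [0, 0, -15], "yaw": 0, "jaw": -0.1},
  {"delta_pos": [0, 0, -30], "yaw": 0, "jaw": -0.1},
  {"delta_pos": [0, 0, -45], "yaw": 0, "jaw": -0.1},
  {"delta_pos": [0, 0, -60], "yaw": 0, "jaw": -0.1},
  {"delta_pos": [0, 0, -65], "yaw": 0, "jaw": -0.1},
])

```text
clock: 8.28
ee_pos: [0.5501, -0.0757, 0.0954]
tcp_rot: [-0.008, 0.992, 0.126, 0.0]
force: [0.2, 0.5, 1.1]
opening: 0.447
```

```bash
python3 go.py .591 .003 .09 -75.9; python3 go.py .591 .003 .09 104.1; python3 -c "
from h import *;print(observe()['joint_pos'].round(2))"
```

```text
t8.28 pos [ 0.5501 -0.0757  0.0954] xang 14.45 open 0.447 tilt [-0.002  0.017 -1.   ] F board 0.3 0.5 1.1 board xy mm [-30.2 -34.4]
delta mm [ 59.3 -65.9   6.7] yaw 90.35
t8.28 pos [ 0.5501 -0.0757  0.0954] xang 14.45 open 0.447 tilt [-0.002  0.017 -1.   ] F board 0.3 0.5 1.1 board xy mm [-30.2 -34.4]
delta mm [ 59.3 -65.9   6.7] yaw -89.65
[ 0.11  0.8  -0.08  1.89  0.1   0.46 -1.35]
```

Request:
jog_arm([
  {"delta_pos": [12, -13, 0], "yaw": 7, "jaw": -0.1},
  {"delta_pos": [24, -26, 0], "yaw": 14, "jaw": -0.1},
  {"delta_pos": [36, -40, 0], "yaw": 21, "jaw": -0.1},
  {"delta_pos": [48, -53, 0], "yaw": 28, "jaw": -0.1},
  {"delta_pos": [59, -66, 0], "yaw": 35, "jaw": -0.1},
])

```text
clock: 8.7
ee_pos: [0.5912, 0.0032, 0.0962]
tcp_rot: [-0.008, 0.983, -0.182, -0.002]
force: [-0.0, -0.4, -0.5]
opening: 0.452
```

Request:
jog_arm([
  {"delta_pos": [0, 0, 0], "yaw": 7, "jaw": -0.1},
  {"delta_pos": [0, 0, 0], "yaw": 14, "jaw": -0.1},
  {"delta_pos": [0, 0, 0], "yaw": 21, "jaw": -0.1},
  {"delta_pos": [0, 0, 0], "yaw": 28, "jaw": -0.1},
  {"delta_pos": [0, 0, 0], "yaw": 35, "jaw": -0.1},
])

```text
clock: 9.12
ee_pos: [0.591, 0.0026, 0.0957]
tcp_rot: [-0.006, 0.882, -0.472, -0.005]
force: [-0.1, 0.4, -0.2]
opening: 0.45
```

```bash
python3 go.py .5909 .003 .08 -75.9
```

```text
t9.12 pos [0.591  0.0026 0.0957] xang -56.29 open 0.450 tilt [-0.002  0.015 -1.   ] F board 0.0 0.4 -0.2 board xy mm [28.6 31.6]
delta mm [-0.2  0.  15.7] yaw 19.61
```

Request:
jog_arm([
  {"delta_pos": [0, 0, 4], "yaw": 7, "jaw": -0.1},
  {"delta_pos": [0, 0, 8], "yaw": 14, "jaw": -0.1},
  {"delta_pos": [0, 0, 12], "yaw": 19.6, "jaw": -0.1},
  {"delta_pos": [0, 0, 14], "yaw": 19.6, "jaw": -0.1},
  {"delta_pos": [0, 0, 14], "yaw": 19.6, "jaw": -0.1},
])

```text
clock: 9.53
ee_pos: [0.5905, 0.0025, 0.0808]
tcp_rot: [-0.004, 0.789, -0.614, -0.006]
force: [-0.5, 0.6, 0.8]
opening: 0.452
```

```bash
python3 go.py .5909 .003 .05 -75.9; python3 v.py v4
```

```text
t9.53 pos [0.5905 0.0025 0.0808] xang -75.74 open 0.452 tilt [-0.004  0.014 -1.   ] F board -0.3 0.7 0.8 board xy mm [28.  31.7]
delta mm [ 0.1 -0.5 30.8] yaw 0.16
```

View pics/v4s.png

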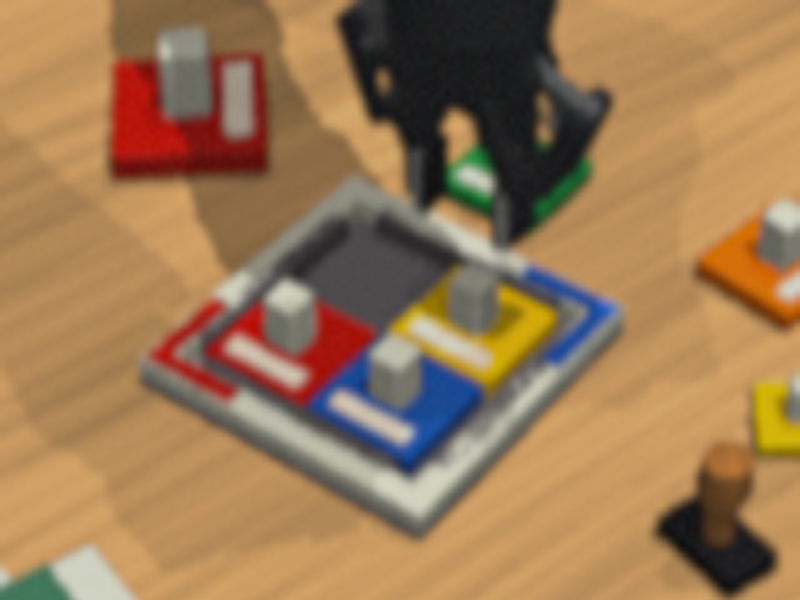

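Request:
jog_arm([
  {"delta_pos": [0.1, -0.5, 8], "yaw": 0, "jaw": -0.1},
  {"delta_pos": [0.1, -0.5, 16], "yaw": 0, "jaw": -0.1},
  {"delta_pos": [0.1, -0.5, 24], "yaw": 0, "jaw": -0.1},
  {"delta_pos": [0.1, -0.5, 29], "yaw": 0, "jaw": -0.1},
  {"delta_pos": [0.1, -0.5, 31], "yaw": 0, "jaw": -0.1},
])

```text
clock: 10.05
ee_pos: [0.5905, 0.0031, 0.0492]
tcp_rot: [-0.005, 0.789, -0.614, -0.006]
force: [-0.1, 0.3, -1.3]
opening: 0.445
```

```bash
python3 go.py .5909 .003 .028 -75.9
```

```text
t10.05 pos [0.5905 0.0031 0.0492] xang -75.76 open 0.445 tilt [-0.005  0.015 -1.   ] F board -0.1 0.3 -1.3 board xy mm [28.2 32.2]
delta mm [ 0.6 -0.3 21.1] yaw 0.14
```

Request:
jog_arm([
  {"delta_pos": [0.5, -0.3, 6], "yaw": 0, "jaw": -0.1},
  {"delta_pos": [0.5, -0.3, 12], "yaw": 0, "jaw": -0.1},
  {"delta_pos": [0.5, -0.3, 17], "yaw": 0, "jaw": -0.1},
  {"delta_pos": [0.5, -0.3, 20], "yaw": 0, "jaw": -0.1},
  {"delta_pos": [0.5, -0.3, 20], "yaw": 0, "jaw": -0.1},
])

```text
clock: 10.47
ee_pos: [0.5903, 0.0031, 0.0284]
tcp_rot: [-0.004, 0.789, -0.614, -0.007]
force: [-0.7, 0.2, -0.1]
opening: 0.45
```

Request:
jog_arm([
  {"delta_pos": [0, 0, 0], "yaw": 0, "jaw": -0.4},
  {"delta_pos": [0, 0, 0], "yaw": 0, "jaw": -0.5},
  {"delta_pos": [0, 0, 0], "yaw": 0, "jaw": -0.6},
  {"delta_pos": [0, 0, -0.5], "yaw": 0, "jaw": -0.8},
  {"delta_pos": [0, 0, -0.5], "yaw": 0, "jaw": -0.8},
], newtons=40)

```text
clock: 10.88
ee_pos: [0.5903, 0.0031, 0.029]
tcp_rot: [-0.004, 0.789, -0.614, -0.007]
force: [0.2, -0.9, -0.7]
opening: 0.197
```

```bash
python3 go.py
```

```text
t10.88 pos [0.5903 0.0031 0.029 ] xang -75.75 open 0.197 tilt [-0.006  0.015 -1.   ] F board -0.0 -0.9 -0.7 board xy mm [28.  32.3]
```

Request:
jog_arm([
  {"delta_pos": [0, 4, 0], "yaw": 0, "jaw": -0.8},
  {"delta_pos": [0, 9, 0], "yaw": 0, "jaw": -0.8},
  {"delta_pos": [0, 14, 0], "yaw": 0, "jaw": -0.8},
  {"delta_pos": [0, 19, 0], "yaw": 0, "jaw": -0.8},
  {"delta_pos": [0, 24, 0], "yaw": 0, "jaw": -0.8},
])

```text
clock: 11.3
ee_pos: [0.5661, -0.003, 0.029]
tcp_rot: [-0.004, 0.789, -0.614, -0.007]
force: [-0.5, 0.2, -1.9]
opening: 0.197
```

```bash
python3 go.py
```

```text
t11.30 pos [ 0.5661 -0.003   0.029 ] xang -75.77 open 0.197 tilt [-0.006  0.015 -1.   ] F board -0.4 0.3 -1.9 board xy mm [ 3.  32.2]
```

Request:
jog_arm([
  {"delta_pos": [0, 7, 0.3], "yaw": 0, "jaw": -0.8},
  {"delta_pos": [0, 15, 0.3], "yaw": 0, "jaw": -0.8},
  {"delta_pos": [0, 22, 0.3], "yaw": 0, "jaw": -0.8},
  {"delta_pos": [0, 26, 0.3], "yaw": 0, "jaw": -0.8},
  {"delta_pos": [0, 29, 0.3], "yaw": 0, "jaw": -0.8},
])

```text
clock: 11.72
ee_pos: [0.5372, -0.0105, 0.0289]
tcp_rot: [-0.004, 0.789, -0.614, -0.007]
force: [0.4, 0.2, -1.2]
opening: 0.2
```

Request:
jog_arm([
  {"delta_pos": [0, 0.5, 0], "yaw": 0, "jaw": -0.8},
  {"delta_pos": [0, 1, 0], "yaw": 0, "jaw": -0.8},
  {"delta_pos": [0, 1.5, 0], "yaw": 0, "jaw": -0.8},
  {"delta_pos": [0, 2, 0], "yaw": 0, "jaw": -0.8},
  {"delta_pos": [0, 2.5, 0], "yaw": 0, "jaw": -0.8},
])

```text
clock: 12.13
ee_pos: [0.535, -0.011, 0.0288]
tcp_rot: [-0.004, 0.789, -0.614, -0.007]
force: [-0.2, 0.3, -0.8]
opening: 0.201
```

```bash
python3 go.py
```

```text
t12.13 pos [ 0.535  -0.011   0.0288] xang -75.78 open 0.201 tilt [-0.007  0.015 -1.   ] F board -0.1 0.3 -0.8 board xy mm [-29.1  32.1]
```

Request:
jog_arm([
  {"delta_pos": [0, 0.6, 0], "yaw": 0, "jaw": -0.8},
  {"delta_pos": [0, 1.2, 0], "yaw": 0, "jaw": -0.8},
  {"delta_pos": [0, 1.8, 0], "yaw": 0, "jaw": -0.8},
  {"delta_pos": [0, 2.4, 0], "yaw": 0, "jaw": -0.8},
  {"delta_pos": [0, 3, 0], "yaw": 0, "jaw": -0.8},
])

```text
clock: 12.55
ee_pos: [0.532, -0.0118, 0.0288]
tcp_rot: [-0.004, 0.789, -0.614, -0.007]
force: [0.2, -0.4, -2.3]
opening: 0.202
```

Request:
jog_arm([
  {"delta_pos": [0, 0.5, 0], "yaw": 0, "jaw": -0.8},
  {"delta_pos": [0, 1, 0], "yaw": 0, "jaw": -0.8},
  {"delta_pos": [0, 1.5, 0], "yaw": 0, "jaw": -0.8},
  {"delta_pos": [0, 2, 0], "yaw": 0, "jaw": -0.8},
  {"delta_pos": [0, 2.5, 0], "yaw": 0, "jaw": -0.8},
])

```text
clock: 12.97
ee_pos: [0.5301, -0.0123, 0.0289]
tcp_rot: [-0.004, 0.789, -0.614, -0.007]
force: [1.2, 0.2, -1.7]
opening: 0.203
```

```bash
python3 go.py
```

```text
t12.97 pos [ 0.5301 -0.0123  0.0289] xang -75.78 open 0.203 tilt [-0.006  0.015 -1.   ] F board 1.2 -0.1 -1.7 board xy mm [-34.1  32. ]
```

Request:
jog_arm([
  {"delta_pos": [0, 0.5, 0], "yaw": 0, "jaw": -0.8},
  {"delta_pos": [0, 1, 0], "yaw": 0, "jaw": -0.8},
  {"delta_pos": [0, 1.5, 0], "yaw": 0, "jaw": -0.8},
  {"delta_pos": [0, 2, 0], "yaw": 0, "jaw": -0.8},
  {"delta_pos": [0, 2.5, 0], "yaw": 0, "jaw": -0.8},
])

```text
clock: 13.38
ee_pos: [0.53, -0.0123, 0.0291]
tcp_rot: [-0.006, 0.789, -0.614, -0.005]
force: [5.4, 1.8, -4.2]
opening: 0.197
```

```bash
python3 go.py
```

```text
t13.38 pos [ 0.53   -0.0123  0.0291] xang -75.73 open 0.197 tilt [-0.001  0.015 -1.   ] F board 5.6 0.4 -4.2 board xy mm [-34.3  32. ]
```

Request:
jog_arm([
  {"delta_pos": [0, 2.5, 0.5], "yaw": 0, "jaw": -0.8},
  {"delta_pos": [0, 3, 0.5], "yaw": 0, "jaw": -0.8},
  {"delta_pos": [0, 3.5, 0.5], "yaw": 0, "jaw": -0.8},
  {"delta_pos": [0, 4, 0.5], "yaw": 0, "jaw": -0.8},
  {"delta_pos": [0, 4, 0.5], "yaw": 0, "jaw": -0.8},
])

```text
clock: 13.8
ee_pos: [0.5298, -0.0123, 0.0292]
tcp_rot: [-0.008, 0.79, -0.613, -0.003]
force: [7.3, 2.6, -2.8]
opening: 0.2
```

```bash
python3 go.py
```

```text
t13.80 pos [ 0.5298 -0.0123  0.0292] xang -75.68 open 0.200 tilt [ 0.006  0.016 -1.   ] F board 7.7 0.8 -2.8 board xy mm [-34.4  32. ]
```

Request:
jog_arm([
  {"delta_pos": [0, 4.2, 0.5], "yaw": 0, "jaw": -0.8},
  {"delta_pos": [0, 4.8, 0.5], "yaw": 0, "jaw": -0.8},
  {"delta_pos": [0, 5.2, 0.5], "yaw": 0, "jaw": -0.8},
  {"delta_pos": [0, 5.2, 0.5], "yaw": 0, "jaw": -0.8},
  {"delta_pos": [0, 5.2, 0.5], "yaw": 0, "jaw": -0.8},
])

```text
clock: 14.22
ee_pos: [0.5297, -0.0124, 0.0296]
tcp_rot: [-0.011, 0.79, -0.613, 0.001]
force: [8.3, 3.1, -2.5]
opening: 0.203
```

```bash
python3 go.py; python3 v.py v5
```

```text
t14.22 pos [ 0.5297 -0.0124  0.0296] xang -75.60 open 0.203 tilt [ 0.015  0.017 -1.   ] F board 8.8 1.0 -2.5 board xy mm [-34.5  32. ]
```

View pics/v5s.png

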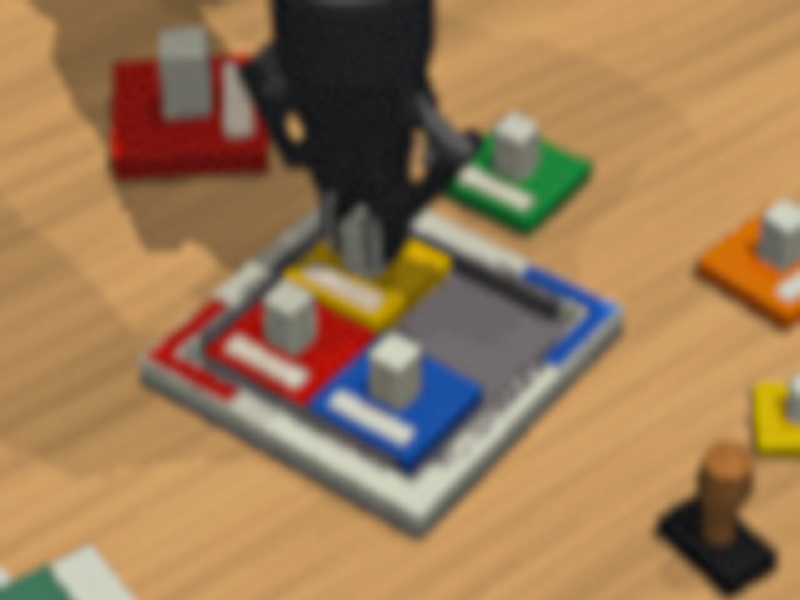

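Request:
jog_arm([
  {"delta_pos": [0, 5.4, 0.6], "yaw": 0, "jaw": -0.8},
  {"delta_pos": [0, 5.8, 0.6], "yaw": 0, "jaw": -0.8},
  {"delta_pos": [0, 6.2, 0.6], "yaw": 0, "jaw": -0.8},
  {"delta_pos": [0, 6.2, 0.6], "yaw": 0, "jaw": -0.8},
  {"delta_pos": [0, 6.2, 0.6], "yaw": 0, "jaw": -0.8},
])

```text
clock: 14.73
ee_pos: [0.5296, -0.0124, 0.0299]
tcp_rot: [-0.015, 0.79, -0.612, 0.005]
force: [10.3, 4.9, -1.5]
opening: 0.203
```

```bash
python3 go.py
```

```text
t14.73 pos [ 0.5296 -0.0124  0.0299] xang -75.52 open 0.203 tilt [ 0.025  0.017 -1.   ] F board 11.2 2.3 -1.5 board xy mm [-34.7  32. ]
```

Request:
jog_arm([
  {"delta_pos": [0, 0, 0.3], "yaw": 0, "jaw": -0.8},
  {"delta_pos": [0, -0.3, 0.3], "yaw": 0, "jaw": -0.8},
  {"delta_pos": [0, -0.3, 0], "yaw": 0, "jaw": -0.4},
  {"delta_pos": [0, -0.3, 0], "yaw": 0, "jaw": -0.1},
  {"delta_pos": [0, -0.3, 0], "yaw": 0, "jaw": -0.1},
])

```text
clock: 15.15
ee_pos: [0.5286, -0.0129, 0.0298]
tcp_rot: [-0.014, 0.79, -0.613, 0.004]
force: [0.7, 0.4, 0.2]
opening: 0.446
```

Request:
jog_arm([
  {"delta_pos": [0, 0, -15], "yaw": 0, "jaw": -0.1},
  {"delta_pos": [0, 0, -30], "yaw": 0, "jaw": -0.1},
  {"delta_pos": [0, 0, -45], "yaw": 0, "jaw": -0.1},
  {"delta_pos": [0, 0, -60], "yaw": 0, "jaw": -0.1},
  {"delta_pos": [0, 0, -65], "yaw": 0, "jaw": -0.1},
])

```text
clock: 15.57
ee_pos: [0.5271, -0.0145, 0.0963]
tcp_rot: [-0.014, 0.79, -0.613, 0.005]
force: [-0.4, -0.7, -0.1]
opening: 0.449
```

```bash
python3 go.py .6076 -.0551 .08 14.1;python3 go.py .6076 -.0551 .08 -165.9; python3 -c "
from h import *;print(observe()['joint_pos'].round(2))"; python3 v.py v6
```

```text
t15.57 pos [ 0.5271 -0.0145  0.0963] xang -75.59 open 0.449 tilt [ 0.024  0.017 -1.   ] F board -0.5 -0.6 -0.1 board xy mm [-37.5  30.6]
delta mm [ 59.5 -67.3  17.6] yaw -89.69
t15.57 pos [ 0.5271 -0.0145  0.0963] xang -75.59 open 0.449 tilt [ 0.024  0.017 -1.   ] F board -0.5 -0.6 -0.1 board xy mm [-37.5  30.6]
delta mm [ 59.5 -67.3  17.6] yaw 90.31
[-0.21  0.79  0.26  2.01 -0.56  0.39 -2.39]
```

View pics/v6s.png

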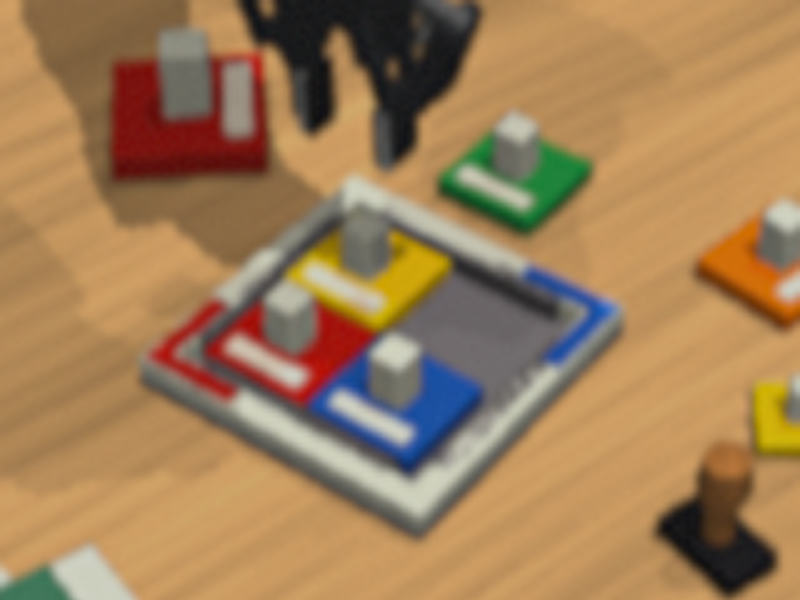

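Request:
jog_arm([
  {"delta_pos": [12, -13, 0], "yaw": -7, "jaw": -0.1},
  {"delta_pos": [24, -26, 0], "yaw": -14, "jaw": -0.1},
  {"delta_pos": [36, -40, 0], "yaw": -21, "jaw": -0.1},
  {"delta_pos": [48, -53, 0], "yaw": -28, "jaw": -0.1},
  {"delta_pos": [59.5, -67, 0], "yaw": -35, "jaw": -0.1},
])

```text
clock: 16.08
ee_pos: [0.6065, -0.0556, 0.0952]
tcp_rot: [-0.012, 0.939, -0.344, 0.007]
force: [0.1, -0.2, -0.3]
opening: 0.45
```

Request:
jog_arm([
  {"delta_pos": [0, 0, 0], "yaw": -7, "jaw": -0.1},
  {"delta_pos": [0, 0, 0], "yaw": -14, "jaw": -0.1},
  {"delta_pos": [0, 0, 0], "yaw": -21, "jaw": -0.1},
  {"delta_pos": [0, 0, 0], "yaw": -28, "jaw": -0.1},
  {"delta_pos": [0, 0, 0], "yaw": -35, "jaw": -0.1},
])

```text
clock: 16.5
ee_pos: [0.6055, -0.0555, 0.0938]
tcp_rot: [-0.009, 0.999, -0.043, 0.009]
force: [0.2, 0.1, -0.5]
opening: 0.452
```

Request:
jog_arm([
  {"delta_pos": [0, 0, 0], "yaw": -7, "jaw": -0.1},
  {"delta_pos": [0, 0, 0], "yaw": -14, "jaw": -0.1},
  {"delta_pos": [0, 0, 0], "yaw": -19.5, "jaw": -0.1},
  {"delta_pos": [0, 0, 0], "yaw": -19.5, "jaw": -0.1},
  {"delta_pos": [0, 0, 0], "yaw": -19.5, "jaw": -0.1},
])

```text
clock: 16.92
ee_pos: [0.6047, -0.0555, 0.0928]
tcp_rot: [-0.008, 0.992, 0.125, 0.01]
force: [-0.4, 0.4, -0.5]
opening: 0.448
```

```bash
python3 go.py .6076 -.0551 .055 14.1; python3 v.py v7
```

```text
t16.92 pos [ 0.6047 -0.0555  0.0928] xang 14.41 open 0.448 tilt [ 0.017  0.019 -1.   ] F board -0.3 0.5 -0.5 board xy mm [ 27.7 -28.1]
delta mm [ 2.1  0.9 37.8] yaw 0.31
```

View pics/v7s.png

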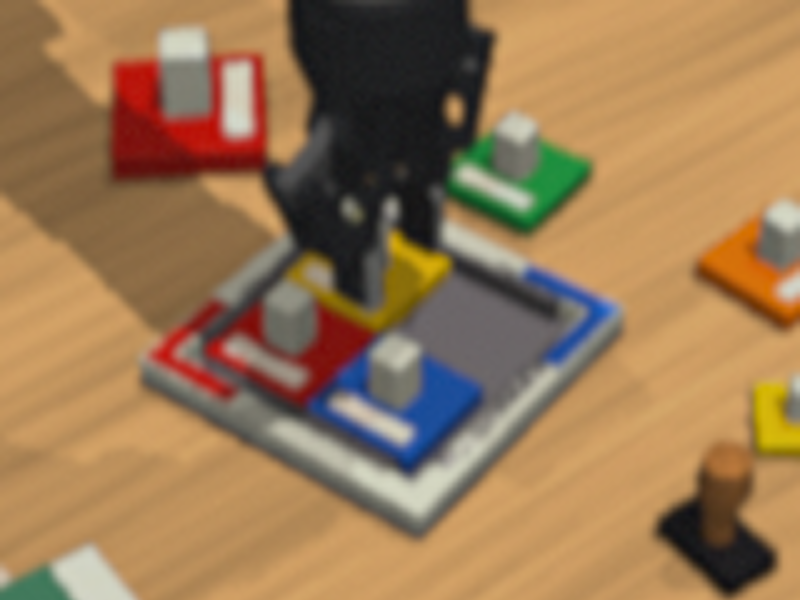

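Request:
jog_arm([
  {"delta_pos": [2, 0.9, 9], "yaw": 0.3, "jaw": -0.1},
  {"delta_pos": [2, 0.9, 18], "yaw": 0.3, "jaw": -0.1},
  {"delta_pos": [2, 0.9, 27], "yaw": 0.3, "jaw": -0.1},
  {"delta_pos": [2, 0.9, 35], "yaw": 0.3, "jaw": -0.1},
  {"delta_pos": [2, 0.9, 38], "yaw": 0.3, "jaw": -0.1},
])

```text
clock: 17.43
ee_pos: [0.6067, -0.0549, 0.0532]
tcp_rot: [-0.008, 0.992, 0.123, 0.009]
force: [0.1, -0.7, -0.4]
opening: 0.449
```

```bash
python3 go.py .6076 -.0551 .0285 14.1
```

```text
t17.43 pos [ 0.6067 -0.0549  0.0532] xang 14.15 open 0.449 tilt [ 0.015  0.018 -1.   ] F board -0.0 -0.7 -0.4 board xy mm [ 29.8 -28. ]
delta mm [ 0.4  0.7 24.7] yaw 0.05
```

Request:
jog_arm([
  {"delta_pos": [0.4, 0.7, 7], "yaw": 0, "jaw": -0.1},
  {"delta_pos": [0.4, 0.7, 14], "yaw": 0, "jaw": -0.1},
  {"delta_pos": [0.4, 0.7, 20], "yaw": 0, "jaw": -0.1},
  {"delta_pos": [0.4, 0.7, 24], "yaw": 0, "jaw": -0.1},
  {"delta_pos": [0.4, 0.7, 24], "yaw": 0, "jaw": -0.1},
])

```text
clock: 17.85
ee_pos: [0.607, -0.055, 0.0282]
tcp_rot: [-0.008, 0.992, 0.123, 0.008]
force: [-0.4, -0.4, 0.4]
opening: 0.449
```

```bash
python3 go.py .6076 -.0551 .0285 14.1
```

```text
t17.85 pos [ 0.607  -0.055   0.0282] xang 14.16 open 0.449 tilt [ 0.013  0.018 -1.   ] F board -0.5 -0.3 0.4 board xy mm [ 30.  -28.1]
delta mm [ 0.6  0.3 -0.3] yaw 0.06
```

Request:
jog_arm([
  {"delta_pos": [0, 0, 0], "yaw": 0, "jaw": -0.4},
  {"delta_pos": [0, 0, 0], "yaw": 0, "jaw": -0.5},
  {"delta_pos": [0, 0, 0], "yaw": 0, "jaw": -0.6},
  {"delta_pos": [0, 0, -0.4], "yaw": 0, "jaw": -0.8},
  {"delta_pos": [0, 0, -0.4], "yaw": 0, "jaw": -0.8},
], newtons=40)

```text
clock: 18.27
ee_pos: [0.6071, -0.055, 0.0288]
tcp_rot: [-0.008, 0.992, 0.123, 0.008]
force: [0.2, 0.4, -0.9]
opening: 0.198
```

```bash
python3 go.py
```

```text
t18.27 pos [ 0.6071 -0.055   0.0288] xang 14.15 open 0.198 tilt [ 0.014  0.018 -1.   ] F board 0.3 0.4 -0.9 board xy mm [ 30.2 -28.2]
```

Request:
jog_arm([
  {"delta_pos": [0, -4, 0], "yaw": 0, "jaw": -0.8},
  {"delta_pos": [0, -9, 0.1], "yaw": 0, "jaw": -0.8},
  {"delta_pos": [0, -14, 0.2], "yaw": 0, "jaw": -0.8},
  {"delta_pos": [0, -19, 0.3], "yaw": 0, "jaw": -0.8},
  {"delta_pos": [0, -24, 0.3], "yaw": 0, "jaw": -0.8},
])

```text
clock: 18.68
ee_pos: [0.601, -0.0307, 0.0288]
tcp_rot: [-0.008, 0.992, 0.124, 0.008]
force: [-1.2, 0.7, -1.0]
opening: 0.202
```

```bash
python3 go.py
```

```text
t18.68 pos [ 0.601  -0.0307  0.0288] xang 14.19 open 0.202 tilt [ 0.014  0.019 -1.   ] F board -1.0 1.0 -1.0 board xy mm [30.2 -3.1]
```

Request:
jog_arm([
  {"delta_pos": [0, -7, 0.1], "yaw": 0, "jaw": -0.8},
  {"delta_pos": [0, -15, 0.2], "yaw": 0, "jaw": -0.8},
  {"delta_pos": [0, -22, 0.3], "yaw": 0, "jaw": -0.8},
  {"delta_pos": [0, -27, 0.4], "yaw": 0, "jaw": -0.8},
  {"delta_pos": [0, -30, 0.4], "yaw": 0, "jaw": -0.8},
])

```text
clock: 19.1
ee_pos: [0.5934, -0.0001, 0.0288]
tcp_rot: [-0.009, 0.992, 0.124, 0.008]
force: [0.1, 1.5, -1.3]
opening: 0.206
```

Request:
jog_arm([
  {"delta_pos": [0, -0.6, 0], "yaw": 0, "jaw": -0.8},
  {"delta_pos": [0, -1.2, 0], "yaw": 0, "jaw": -0.8},
  {"delta_pos": [0, -1.8, 0], "yaw": 0, "jaw": -0.8},
  {"delta_pos": [0, -2.4, 0], "yaw": 0, "jaw": -0.8},
  {"delta_pos": [0, -2.8, 0], "yaw": 0, "jaw": -0.8},
])

```text
clock: 19.52
ee_pos: [0.5927, 0.0022, 0.0289]
tcp_rot: [-0.009, 0.992, 0.124, 0.008]
force: [-0.5, -0.7, -1.3]
opening: 0.198
```

```bash
python3 go.py
```

```text
t19.52 pos [0.5927 0.0022 0.0289] xang 14.23 open 0.198 tilt [ 0.014  0.019 -1.   ] F board -0.6 -0.6 -1.3 board xy mm [30.1 30.8]
```

Request:
jog_arm([
  {"delta_pos": [0, -0.5, 0], "yaw": 0, "jaw": -0.8},
  {"delta_pos": [0, -1, 0], "yaw": 0, "jaw": -0.8},
  {"delta_pos": [0, -1.5, 0], "yaw": 0, "jaw": -0.8},
  {"delta_pos": [0, -2, 0], "yaw": 0, "jaw": -0.8},
  {"delta_pos": [0, -2.5, 0], "yaw": 0, "jaw": -0.8},
])

```text
clock: 19.93
ee_pos: [0.5921, 0.0046, 0.0289]
tcp_rot: [-0.009, 0.992, 0.124, 0.008]
force: [-0.7, -0.1, -1.3]
opening: 0.203
```

Request:
jog_arm([
  {"delta_pos": [0, -0.5, 0], "yaw": 0, "jaw": -0.8},
  {"delta_pos": [0, -1, 0], "yaw": 0, "jaw": -0.8},
  {"delta_pos": [0, -1.5, 0], "yaw": 0, "jaw": -0.8},
  {"delta_pos": [0, -2, 0], "yaw": 0, "jaw": -0.8},
  {"delta_pos": [0, -2.5, 0], "yaw": 0, "jaw": -0.8},
])

```text
clock: 20.35
ee_pos: [0.5915, 0.0071, 0.029]
tcp_rot: [-0.009, 0.992, 0.124, 0.008]
force: [0.1, 1.1, -1.9]
opening: 0.197
```

```bash
python3 go.py
```

```text
t20.35 pos [0.5915 0.0071 0.029 ] xang 14.23 open 0.197 tilt [ 0.014  0.019 -1.   ] F board 0.4 1.0 -1.9 board xy mm [30.1 35.9]
```

Request:
jog_arm([
  {"delta_pos": [0, -0.5, 0.4], "yaw": 0, "jaw": -0.8},
  {"delta_pos": [0, -1, 0.4], "yaw": 0, "jaw": -0.8},
  {"delta_pos": [0, -1.5, 0.4], "yaw": 0, "jaw": -0.8},
  {"delta_pos": [0, -2, 0.4], "yaw": 0, "jaw": -0.8},
  {"delta_pos": [0, -2.5, 0.4], "yaw": 0, "jaw": -0.8},
])

```text
clock: 20.77
ee_pos: [0.5914, 0.008, 0.0288]
tcp_rot: [-0.008, 0.992, 0.123, 0.008]
force: [1.2, -4.9, 0.3]
opening: 0.196
```

```bash
python3 go.py
```

```text
t20.77 pos [0.5914 0.008  0.0288] xang 14.17 open 0.196 tilt [ 0.015  0.017 -1.   ] F board -0.1 -5.1 0.3 board xy mm [30.2 36.7]
```

Contact at the +y stop. Press.

Request:
jog_arm([
  {"delta_pos": [0, -2.5, 0], "yaw": 0, "jaw": -0.8},
  {"delta_pos": [0, -3, 0], "yaw": 0, "jaw": -0.8},
  {"delta_pos": [0, -3.5, 0], "yaw": 0, "jaw": -0.8},
  {"delta_pos": [0, -4, 0], "yaw": 0, "jaw": -0.8},
  {"delta_pos": [0, -4, 0], "yaw": 0, "jaw": -0.8},
])

```text
clock: 21.18
ee_pos: [0.5913, 0.0082, 0.029]
tcp_rot: [-0.005, 0.992, 0.122, 0.009]
force: [1.6, -7.8, -0.6]
opening: 0.2
```

Request:
jog_arm([
  {"delta_pos": [0, -4, 0], "yaw": 0, "jaw": -0.8},
  {"delta_pos": [0, -4.5, 0], "yaw": 0, "jaw": -0.8},
  {"delta_pos": [0, -4.8, 0], "yaw": 0, "jaw": -0.8},
  {"delta_pos": [0, -4.8, 0], "yaw": 0, "jaw": -0.8},
  {"delta_pos": [0, -4.8, 0], "yaw": 0, "jaw": -0.8},
])

```text
clock: 21.6
ee_pos: [0.5913, 0.0082, 0.0292]
tcp_rot: [-0.003, 0.993, 0.121, 0.01]
force: [3.0, -9.8, -1.4]
opening: 0.201
```

```bash
python3 go.py
```

```text
t21.60 pos [0.5913 0.0082 0.0292] xang 13.89 open 0.201 tilt [ 0.018  0.007 -1.   ] F board 0.5 -10.3 -1.4 board xy mm [30.2 37. ]
```

Request:
jog_arm([
  {"delta_pos": [0, -4.9, 0.2], "yaw": 0, "jaw": -0.8},
  {"delta_pos": [0, -5.2, 0.2], "yaw": 0, "jaw": -0.8},
  {"delta_pos": [0, -5.2, 0.2], "yaw": 0, "jaw": -0.8},
  {"delta_pos": [0, -5.2, 0.2], "yaw": 0, "jaw": -0.8},
  {"delta_pos": [0, -5.2, 0.2], "yaw": 0, "jaw": -0.8},
])

```text
clock: 22.02
ee_pos: [0.5912, 0.0083, 0.0294]
tcp_rot: [0.0, 0.993, 0.119, 0.01]
force: [2.0, -9.9, -0.2]
opening: 0.199
```

```bash
python3 go.py
```

```text
t22.02 pos [0.5912 0.0083 0.0294] xang 13.73 open 0.199 tilt [ 0.021  0.002 -1.   ] F board -0.5 -10.1 -0.2 board xy mm [30.2 37.1]
```

Held at about 10 N for roughly 0.8 s. Release and lift.

Request:
jog_arm([
  {"delta_pos": [0, 0, 0.3], "yaw": 0, "jaw": -0.8},
  {"delta_pos": [0, 0.3, 0.3], "yaw": 0, "jaw": -0.8},
  {"delta_pos": [0, 0.3, 0], "yaw": 0, "jaw": -0.4},
  {"delta_pos": [0, 0.3, 0], "yaw": 0, "jaw": -0.1},
  {"delta_pos": [0, 0.3, 0], "yaw": 0, "jaw": -0.1},
])

```text
clock: 22.43
ee_pos: [0.5911, 0.0095, 0.0294]
tcp_rot: [-0.0, 0.993, 0.12, 0.01]
force: [0.7, -0.2, -0.2]
opening: 0.451
```

Request:
jog_arm([
  {"delta_pos": [0, 0, -15], "yaw": 0, "jaw": -0.1},
  {"delta_pos": [0, 0, -30], "yaw": 0, "jaw": -0.1},
  {"delta_pos": [0, 0, -45], "yaw": 0, "jaw": -0.1},
  {"delta_pos": [0, 0, -65], "yaw": 0, "jaw": -0.1},
  {"delta_pos": [0, 0, -85], "yaw": 0, "jaw": -0.1},
])

```text
clock: 22.85
ee_pos: [0.5888, 0.0101, 0.1149]
tcp_rot: [-0.001, 0.993, 0.121, 0.01]
force: [1.1, 0.4, -1.4]
opening: 0.449
```

Request:
jog_arm([
  {"delta_pos": [-36, 0, -15], "yaw": 0, "jaw": -0.1},
  {"delta_pos": [-72, 0, -30], "yaw": 0, "jaw": -0.1},
  {"delta_pos": [-108, 0, -40], "yaw": 0, "jaw": -0.1},
  {"delta_pos": [-144, 0, -50], "yaw": 0, "jaw": -0.1},
  {"delta_pos": [-170, 0, -60], "yaw": 0, "jaw": -0.1},
])

```text
clock: 23.27
ee_pos: [0.4186, -0.031, 0.172]
tcp_rot: [-0.001, 0.993, 0.121, 0.008]
force: [0.3, 0.6, -0.3]
opening: 0.449
```

```bash
python3 go.py; python3 v.py v8
```

```text
t23.27 pos [ 0.4186 -0.031   0.172 ] xang 13.88 open 0.449 tilt [ 0.016  0.004 -1.   ] F board 0.4 0.5 -0.3 board xy mm [-146.8   41. ]
```

View pics/v8s.png

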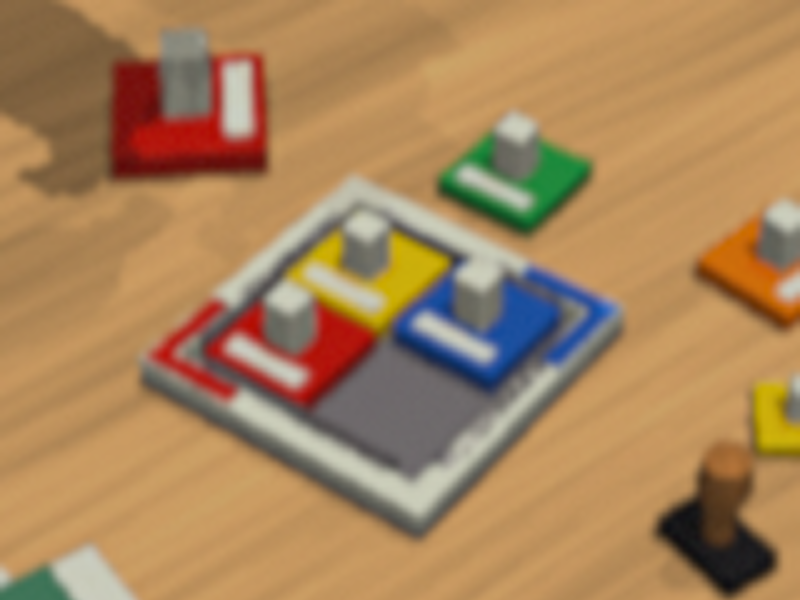

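View pics/v8t.png

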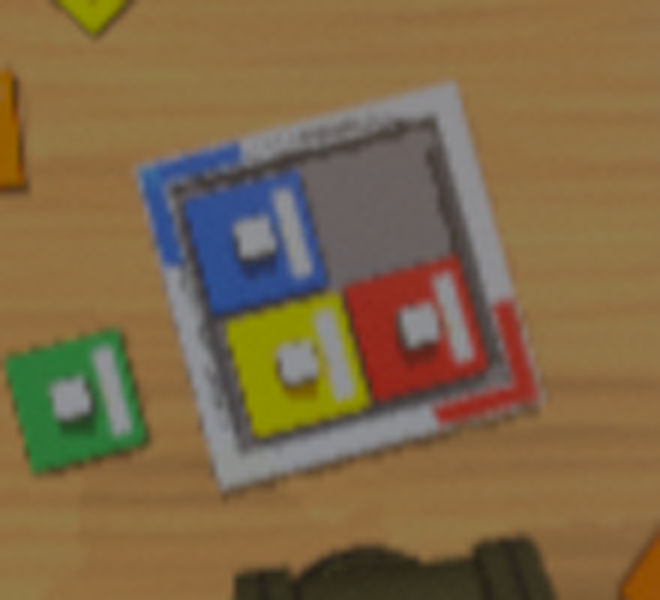

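```bash
python3 -c "
from h import *; print(workorder.job_done())"
```

```text
the job is handed in; nothing more can be done
None
```

I did the three slides in order and handed the job in at about 23 s on the robot's clock. `job_done()` gives no verdict, so I can't confirm a pass.

I gripped each tile by its knob, slid it until it met the stop, and pressed it home. The pressing forces below are wrist readings, including a little sliding drag, with positions relative to my estimate of the board centre:

| Tile | Pressed against | Force and duration | Tool position, board x / y (mm) |
|---|---|---|---|
| Red | right wall | 8–13 N for over 1 s | -30.8 / -30.7 |
| Yellow | near wall | about 8–11 N for about 1 s | -34.6 / 32.0 |
| Blue | left wall | 8–10 N for about 0.8 s | 30.2 / 37.0 |

**Last checks:** the final top and scene pictures show red in the red corner, blue in the blue corner and yellow in the near-left place. All three look flat and are released. The arm is well clear, and the neighbouring objects in view look unmoved.

- **Camera offset:** the two cameras put the board centre about 4 mm apart, so the positions are good to roughly 2 mm. By these figures blue and yellow lie 4–6 mm from their place centres and red within about 1 mm, against the 13 mm limit.
- **Tool tilt:** the tool tilted by up to about 1.7° while pressing. The tiles may have rocked by about 1 mm until I let go.

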